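# Jack up the sagging end of the specimen plinth

### The arm

A 6-joint arm with a two-finger parallel gripper is mounted at the origin on a cart in front of the work surface, level with it; the furniture and walls round the work are solid. World frame = base frame: x ahead of the robot, y to its left, z up, the work surface at z = 0. Lengths are in m, angles in rad, forces in N, time in s.
With the tool pointing down it reaches from about 0.25 to 0.85 m from the base axis. Payload 12.5 kg.
Tool frame: the origin (TCP) lies midway between the tips of the shut fingers; the grasp point (between the pads) lies 19 mm behind it; z points along the fingers, y is the line along which they close (so a half turn about z gives the same grasp; the last joint's range is limited). The gripper opens to 93 mm and grips with 3 to 60 N. Pads are 15 mm wide; open, the fingers measure 128 mm over their backs; the gripper's body (75 mm by 188 mm) begins 65 mm behind the grasp point.
Start: joints at [-1.243, 0.351, 1.652, -0, 1.139, -0.085], TCP at [0.221, -0.504, 0.219] pointing down, gripper open.
Joint ranges: [-2.75, 2.75], [-0.79, 2.1], [0.01, 2.65], [-1.57, 4.71], [0.07, 3.14], [-2.87, 2.87]. Speed limits (rad/s): [2.22, 2.22, 2.79, 3.14, 3.14, 3.14].

### API

Orientations are given as a unit quaternion [w, x, y, z].
In Python, from workcell import robot, cams, order gives the robot as it stands.
- The arm moves only by the tool hand_motion, called after "Call:" as name(argument=value, ...) on one line, values as JSON. Schema: {"type":"object","properties":{"moves":{"type":"object","properties":{"sx":{"type":"array","items":{"type":"number"},"minItems":1,"maxItems":12},"sy":{"type":"array","items":{"type":"number"},"minItems":1,"maxItems":12},"sz":{"type":"array","items":{"type":"number"},"minItems":1,"maxItems":12},"ax":{"type":"array","items":{"type":"number"},"minItems":1,"maxItems":12},"ay":{"type":"array","items":{"type":"number"},"minItems":1,"maxItems":12},"az":{"type":"array","items":{"type":"number"},"minItems":1,"maxItems":12}},"additionalProperties":false,"required":["sx","sy","sz","ax","ay","az"]},"jaw":{"type":"number"},"only":{"type":"string"},"quiet":{"type":"boolean"},"lines":{"type":"string"}},"required":["moves"],"additionalProperties":false}. moves is an object with one list for each field, all of the same length, 1 to 12, a row being the entries at one place: sx, sy, sz (the shift in fractions of the full range, 1 being 0.25 m), ax, ay, az (a rotation vector in parts of the range, where 1.0 means 180 degrees); each row shifts and turns the commanded pose from where the row before left it, along the tool's axes as they then stand; what a row does not reach is not made up. A row lasts 1/12 s, in which the tool goes at most 0.0417 m and 0.125 rad, less where a joint would pass 70% of its speed; a pose out of reach is approached as far as the arm can. jaw is the finger opening in m, set as the call begins (left out keeps the last). The fingers move at their own pace and stop on an object; the grip force is fixed at half the most. Time passes only in rows, so rows that do not move let the fingers close. The tool returns the time, the measured TCP pose, the force, the opening and the grip force at its end. only (a regular expression) keeps the lines of the reply that match it, lines (a string "A,B") keeps lines A to B, and quiet returns only ok. Shift and turn numbers lie between -1 and 1, and a call with a number outside is refused. Input that does not fit is refused with a message, and nothing moves.
- robot.get_state(): the state, without advancing time (a new reading comes with each control period).
- cams.snapshot(name): name is "scene" or "top" or "wrist"; returns the picture (384x512x3 uint8, blue, green, red); there is no depth.
- cams.camera_model(name): a dict with "fx", "fy", "cx", "cy" (pixels), "eye" and "attitude" of the camera in the world. Camera axes: x right, y down, z forward; pixel columns grow to the right and rows downward; lengths in m; the calibration is good to about 2 mm. A picture is of the moment at which its call begins: read the wrist's pose just before it. camera_model takes no time and is no camera call; for the wrist camera it gives the pose at the moment of the call.
- order.sign_off(): hands the job in; it is judged then, once.
The state is a dict: "t": time; "qpos": joint angles; "qd": joint speeds; "effort": joint torques, N m; "eef_pos": TCP position; "tool_rot": TCP orientation; "contact_force": force on the tool from outside, world axes, zero at the start; "moment": the same for the moment, N m; "width": finger opening in m; "grasp_force": force on a finger pad.
Only numpy, scipy, OpenCV 4.12 (cv2) and the standard library are available. Lean on these libraries where they do the work, as an engineer would, in place of code of your own. Each camera call takes 0.05 s, during which the arm holds its last target. There are 200 camera calls.

### The job

The rocking specimen plinth has sagged at the end that carries the heavy rock. Stand the red lever jack flat on the worktop with its saddle centred under the yellow lift point of the sagging end, push the jack's pedal right down so that the plinth comes up level, and finish while still holding the pedal down with the fingers, so that I can fix the plinth's pin. Lift only with the jack, do not touch the plinth or what stands on it with the arm, keep the rock and the little box standing where they are on it, and leave the pen, vial and petri dish alone.

Things in the scene. Friction and masses are not known exactly. Their poses are not given: they have to be found in the camera images.
- plinth: dark steel stand fixed to the worktop, foot 150 x 90 mm; origin at the centre of its underside, x to its back, y to its left end. On a pin along x, 105 mm up, rocks a wooden board 114 (x) x 244 (y) x 14 mm with a steel tongue 34 mm wide at either end, out to 162 mm from the pin; a yellow disc on top marks each lift point. The board sags to the heavier end and can only be pushed up from below.
- plinth_board (a joint): tilt of the board, rad: 0 level, positive left (+y of the plinth) end up, negative left end down; stops at -0.13 and +0.13.
- lift_left (a point): lowest point of the yellow round lift boss (22 mm across, rounded below, 15 mm long) under the left tongue, 142 mm from the pin; 84 mm above the worktop when the board is level, 66 mm with this end fully sagged, 102 mm with it fully up.
- lift_right (a point): the same under the right tongue (-y of the plinth).
- jack: loose red lever jack, 0.9 kg. Origin on the underside of its base plate, x -105 to +100, 84 wide, 8 mm thick; saddle 80 mm ahead (+x), black pedal at the -x end. Grip it at the origin (balance point) across y on its two rigid cheeks: x -40 to +52 mm, outer faces 46 mm apart, top 60 mm up. The pedal's arm, between the cheeks, rises to 87 mm at x = -50 mm; gripped so, the wrist clears the plinth.
- saddle_top (a point): centre of the round steel saddle's flat top, 44 mm across, 58 mm above the underside of the base when the pedal is up; it rises 74 mm per rad of the pedal's joint, so 26 mm (to 84 mm) with the pedal fully down.
- pedal (a point): centre of the top of the black pedal pad (46 x 52 mm), 115 mm along the handle from its pivot, which lies 40 mm ahead of the jack's origin and 50 mm up, axis along the jack's y. Pedal up: 68 mm behind the jack's origin, 89 mm high, handle 0.30 rad above level; fully down: 75 mm behind, 49 mm high, 0.05 rad below level.
- jack_handle (a joint): handle angle in rad, 0 is up, 0.35 is fully down on its stop. A spring returns it; pushing the pedal fully down takes about 3 to 4 N unloaded, and up to about 10 N with the plinth on the saddle.
- rock: angular ore block, red-brown with pale crystals, 70 x 113 x 142 mm, about 0.9 kg, standing loose on the sagging end of the board, its 113 mm across the board; top about 254 mm above the worktop when level. Origin at the centre of its underside, z up.
- glass_box: small clear specimen box, 45 x 45 x 38 mm, loose on the board's other end; origin at the centre of its underside.
- marker_pen: blue and white pen, 17 x 135 x 16 mm, lying behind the plinth; origin at the centre of its underside.
- vial: small glass vial with a grey stopper and orange top, 36 mm across, 55 mm high, behind the plinth; origin at the centre of its underside.
- petri: petri dish, 60 mm across, 13 mm high, behind the plinth; origin at the centre of its underside.

How it is judged:
By the outcome, as a careful person would: the job done as asked, in the order asked, and still so for the second after the job is handed in, while the arm keeps its last pose, push and grip.
It also fails if it takes over 61 s, if anything falls off the work surface, if the arm or the gripper's body presses on something with over 40 N, if the wrist force passes 120 N, or if a joint passes its speed limit or range.

## Working session

There is one attempt and no reset: what is moved stays moved. The work goes in short steps, Python scripts to look and compute and a tool call to move; the robot and the scene stay as the last step left them, time stands still between calls to the robot, and variables do not carry over. Pictures are saved under pics/ and viewed, at most 12 in all, crops included, and the job is handed in when it is done.

```bash
mkdir -p pics; ls
```

Run:
```python
from workcell import robot,cams,order
import cv2,numpy as np
for n in("scene","top"):
    im=cams.snapshot(n); cv2.imwrite(f"pics/{n}0.png",im); m=cams.camera_model(n); print(n,m)
s=robot.get_state(); print(s)
```

```text
pics
scene {'fx': 458.6824821077742, 'fy': 458.6824821077742, 'cx': 257.6724858118589, 'cy': 186.02157737795648, 'eye': array([-0.23239937,  0.72383019,  0.96145389]), 'attitude': array([ 0.15793781, -0.33004283,  0.83357934, -0.41385126])}
top {'fx': 396.6429857161131, 'fy': 396.6429857161131, 'cx': 253.35918240866928, 'cy': 194.61678754344283, 'eye': array([ 0.45377998, -0.12166388,  1.10547514]), 'attitude': array([-0.03340716,  0.71294752, -0.7000196 ,  0.02371398])}
{'t': 0.1, 'qpos': array([-1.24261868e+00,  3.51162275e-01,  1.65232237e+00,  3.10828008e-05,
        1.13908672e+00, -8.45911780e-02]), 'qd': array([-0.00108892, -0.00157298, -0.0006455 , -0.0001685 , -0.0004444 ,
        0.00069011]), 'effort': array([ 1.22519610e-03, -4.98028493e+01, -2.85701180e+01,  7.00917025e-02,
        2.39844091e-02, -4.57447618e-05]), 'eef_pos': array([ 0.22057297, -0.50351889,  0.2181806 ]), 'tool_rot': array([-4.87446162e-04,  9.78779442e-01,  2.04915995e-01, -4.54453042e-05]), 'contact_force': array([-0.05757135, -0.48406216,  0.62010964]), 'moment': array([ 0.0002772 , -0.01233949,  0.02471435]), 'grasp_force': 0.0, 'width': 0.09269011849202156}
```

View pics/scene0.png

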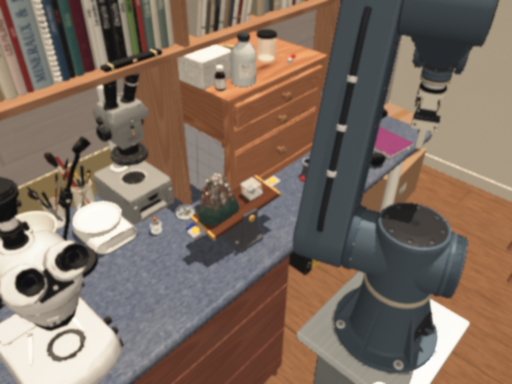

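View pics/top0.png

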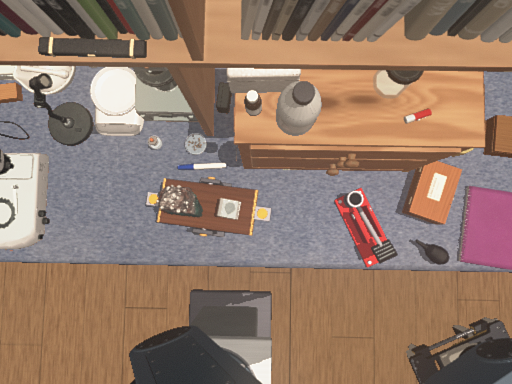

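The top view shows the jack with its saddle near (355,199) and its pedal near (383,252). The rock is on the plinth's left (+y) end, with yellow discs at (153,199) and (263,213). The free space for the jack is to the left of (153,199).

Create h.py:
```python
from workcell import robot,cams,order
import cv2,numpy as np
from scipy.spatial.transform import Rotation as R
def rot(q): return R.from_quat([q[1],q[2],q[3],q[0]])
def ray(m,uv,z):
    d=rot(m["attitude"]).apply([(uv[0]-m["cx"])/m["fx"],(uv[1]-m["cy"])/m["fy"],1]); e=np.array(m["eye"])
    return e+d*(z-e[2])/d[2]
def proj(m,p):
    c=rot(m["attitude"]).inv().apply(np.array(p)-m["eye"]); return np.array([m["cx"]+m["fx"]*c[0]/c[2],m["cy"]+m["fy"]*c[1]/c[2]])
def blobs(im,lo,hi,amin=15):
    k=cv2.inRange(cv2.cvtColor(im,cv2.COLOR_BGR2HSV),lo,hi); n,l,s,c=cv2.connectedComponentsWithStats(k)
    return k,[(c[i].round(1),s[i].tolist()) for i in range(1,n) if s[i][4]>=amin]
```

Run:
```python
from h import *
im=cv2.imread("pics/top0.png"); m=cams.camera_model("top")
k,b=blobs(im,(20,100,120),(35,255,255))
for c,s in b: print("yel",c,s,ray(m,c,.1).round(3))
hsv=cv2.cvtColor(im,cv2.COLOR_BGR2HSV)
k=cv2.inRange(hsv,(0,190,90),(6,255,255))|cv2.inRange(hsv,(174,190,90),(180,255,255)); k[:, :320]=0;k[:180]=0;k[:,402:]=0
pts=cv2.findNonZero(k); r=cv2.minAreaRect(pts); print(r)
for p in cv2.boxPoints(r): print(p,ray(m,p,.008).round(3))
print("saddle",ray(m,(355,199),.058),"pedal",ray(m,(383,252),.085))
a=cv2.resize(im[180:275,320:410],None,fx=5,fy=5,interpolation=2); c=cv2.resize(im[170:245,140:280],None,fx=2.5,fy=2.5,interpolation=2)
o=np.zeros((475,800,3),np.uint8); o[:475,:450]=a; o[:188,450:800]=c[:188,:350]; cv2.imwrite("pics/z.png",o)
```

```text
yel [466.9 150.4] [461, 148, 12, 5, 23] [ 0.658 -0.649  0.1  ]
yel [152.6 198.5] [149, 194, 9, 10, 63] [0.521 0.15  0.1  ]
yel [261.8 213.1] [257, 208, 10, 11, 77] [ 0.488 -0.129  0.1  ]Traceback (most recent call last):
  File "<stdin>", line 7, in <module>
cv2.error: OpenCV(4.12.0) /io/opencv/modules/imgproc/src/convhull.cpp:143: error: (-215:Assertion failed) total >= 0 && (depth == CV_32F || depth == CV_32S) in function 'convexHull'
```

Run:
```python
from h import *
im=cv2.imread("pics/top0.png"); m=cams.camera_model("top")
hsv=cv2.cvtColor(im,cv2.COLOR_BGR2HSV)
k=cv2.inRange(hsv,(0,130,70),(8,255,255))|cv2.inRange(hsv,(170,130,70),(180,255,255)); k[:, :325]=0;k[:185]=0;k[:,402:]=0
print((k>0).sum())
r=cv2.minAreaRect(np.argwhere(k>0)[:,::-1].astype(np.float32)); print(r)
for p in cv2.boxPoints(r): print(p,ray(m,p,.008).round(3))
print("saddle",ray(m,(355,199),.058),"pedal",ray(m,(383,252),.085))
a=cv2.resize(im[180:275,320:410],None,fx=5,fy=5,interpolation=2); c=cv2.resize(im[170:245,140:280],None,fx=2.5,fy=2.5,interpolation=2)
o=np.zeros((475,800,3),np.uint8); o[:475,:450]=a; o[:c.shape[0],450:800]=c; cv2.imwrite("pics/z.png",o)
```

```text
1202
((363.8416442871094, 226.9858856201172), (74.71183776855469, 30.157407760620117), 64.1336441040039)
[333.97623 199.95094] [ 0.532 -0.329  0.008]
[361.11227 186.79405] [ 0.57  -0.404  0.008]
[393.70706 254.02083] [ 0.387 -0.492  0.008]
[366.571   267.17773] [ 0.35  -0.418  0.008]
saddle [ 0.53164006 -0.37488024  0.058     ] pedal [ 0.39589209 -0.43900901  0.085     ]
```

View pics/z.png

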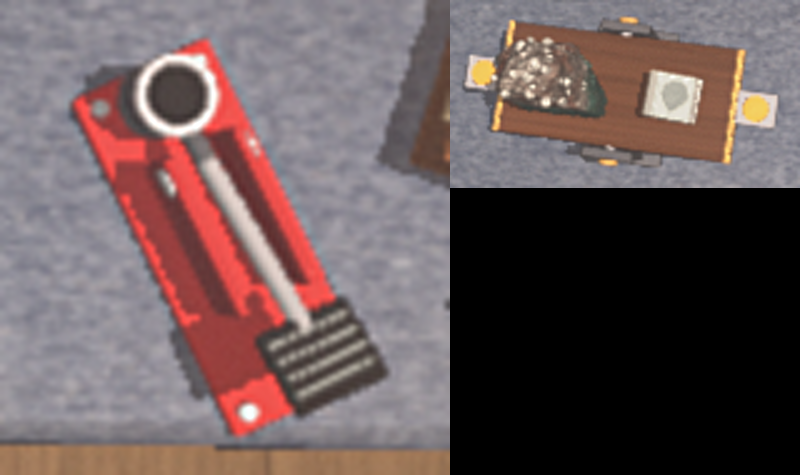

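The zoom shows the jack's base rectangle clearly, with a heading of about 26°. The measured saddle position agrees with the base outline to within 3 mm. Jack origin is about (0.462, -0.410). I'll hover over it and check with the wrist camera.

The rows are not in the units I measure in: shifts go in shares of 0.25 m and turns go in shares of 180 degrees. I convert before sending: 0.037 m is 0.148, 0.0016 m is 0.0064, -0.042 rad is -0.0134.

Call:
hand_motion(moves={"sx": [0.148, 0.148, 0.148, 0.148, 0.148, 0.148, 0.148, 0, 0], "sy": [0.0064, 0.0064, 0.0064, 0.0064, 0.0064, 0.0064, 0.0064, 0, 0], "sz": [0, 0, 0, 0, 0, 0, 0, 0, 0], "ax": [0, 0, 0, 0, 0, 0, 0, 0, 0], "ay": [0, 0, 0, 0, 0, 0, 0, 0, 0], "az": [0, 0, 0, 0, 0, 0, -0.0134, 0, 0]})

```text
t: 0.85
eef_pos: [0.4635, -0.4091, 0.2179]
tool_rot: [-0.0, 0.974, 0.227, -0.0]
contact_force: [-0.7, -0.4, -0.1]
width: 0.093
grasp_force: 0.0
```

Run:
```python
from h import *
s=robot.get_state();m=cams.camera_model("wrist");T=rot(s["tool_rot"]);p=s["eef_pos"]
im=cams.snapshot("wrist");cv2.imwrite("pics/w1.png",im)
print(s["t"],p,T.as_matrix().round(3),s["qpos"].round(3)); print("cam in tool",T.inv().apply(m["eye"]-p),(T.inv()*rot(m["attitude"])).as_matrix().round(2))
o=np.array([.462,-.410,0]);h=np.array([.899,.438,0])
for d,z in((80,.058),(-68,.089),(0,.06)): print(d,proj(m,o+h*d/1e3+[0,0,z]))
```

```text
0.85 [ 0.46353214 -0.40907176  0.21793916] [[ 0.897  0.442 -0.001]
 [ 0.442 -0.897  0.001]
 [-0.    -0.001 -1.   ]] [-0.798  0.476  1.465 -0.     1.202  0.315]
cam in tool [ 0.0759238   0.00067069 -0.16646509] [[-0.   -0.96 -0.27]
 [ 1.   -0.    0.  ]
 [-0.   -0.27  0.96]]
80 [256.49494165  97.67395351]
-68 [255.96295489 253.44521302]
0 [256.23056533 179.56398983]
```

View pics/w1.png

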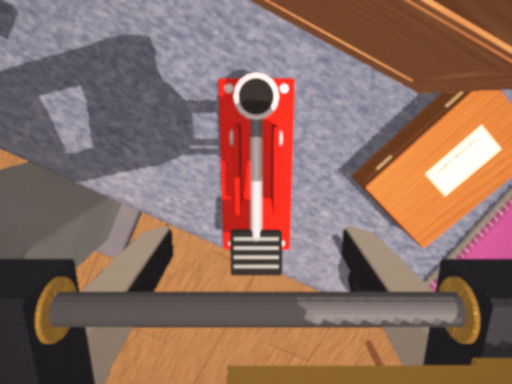

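The hover is aligned: saddle at (256,96) and pedal at (256,252), both within 2 px of prediction. The wrist camera sits on tool +x, and once placed that would put it beside the rock. I'll turn half a turn so the camera is on the pedal side, then descend and grip.

Scaled: -0.125 rad is -0.0398.

Call:
hand_motion(moves={"sx": [0, 0, 0, 0, 0, 0, 0, 0, 0, 0, 0, 0], "sy": [0, 0, 0, 0, 0, 0, 0, 0, 0, 0, 0, 0], "sz": [0, 0, 0, 0, 0, 0, 0, 0, 0, 0, 0, 0], "ax": [0, 0, 0, 0, 0, 0, 0, 0, 0, 0, 0, 0], "ay": [0, 0, 0, 0, 0, 0, 0, 0, 0, 0, 0, 0], "az": [-0.0398, -0.0398, -0.0398, -0.0398, -0.0398, -0.0398, -0.0398, -0.0398, -0.0398, -0.0398, -0.0398, -0.0398]}, lines="1,1")

```text
t: 1.9
```

Call:
hand_motion(moves={"sx": [0, 0, 0, 0, 0, 0, 0, 0, 0, 0, 0, 0], "sy": [0, 0, 0, 0, 0, 0, 0, 0, 0, 0, 0, 0], "sz": [0, 0, 0, 0, 0, 0, 0, 0, 0, 0, 0, 0], "ax": [0, 0, 0, 0, 0, 0, 0, 0, 0, 0, 0, 0], "ay": [0, 0, 0, 0, 0, 0, 0, 0, 0, 0, 0, 0], "az": [-0.0398, -0.0398, -0.0398, -0.0398, -0.0398, -0.0398, -0.0398, -0.0398, -0.0398, -0.0398, -0.0398, -0.0398]}, lines="1,3")

```text
t: 2.9
eef_pos: [0.461, -0.4109, 0.2186]
tool_rot: [-0.0, -0.158, 0.987, 0.0]
```

Call:
hand_motion(moves={"sx": [0, 0, 0, 0, 0], "sy": [0, 0, 0, 0, 0], "sz": [0.08, 0.08, 0.08, 0.08, 0], "ax": [0, 0, 0, 0, 0], "ay": [0, 0, 0, 0, 0], "az": [-0.0223, -0.0223, 0, 0, 0]})

```text
t: 3.32
eef_pos: [0.4598, -0.4095, 0.135]
tool_rot: [-0.002, -0.224, 0.975, 0.003]
contact_force: [-0.8, 0.2, 0.2]
width: 0.0929
grasp_force: 0.0
```

```bash
python3 -c "
from h import *
s=robot.get_state();x=rot(s['tool_rot']).as_matrix()[:,0];print(s['qpos'],x,np.arctan2(x[1],x[0])+np.pi)"
```

```text
[-8.03164626e-01  5.62456438e-01  1.54379049e+00 -1.42752697e-04
  1.04150449e+00 -2.82508451e+00] [-0.89992179 -0.43604659  0.00203358] 0.4512019265597549
```

Scaled: 0.02 m is 0.08, 0.01 m is 0.04.

Call:
hand_motion(moves={"sx": [0, 0, 0, 0, 0, 0, 0], "sy": [0, 0, 0, 0, 0, 0, 0], "sz": [0.08, 0.08, 0.08, 0.08, 0.08, 0.04, 0], "ax": [0, 0, 0, 0, 0, 0, 0], "ay": [0, 0, 0, 0, 0, 0, 0], "az": [0, 0, 0, 0, 0, 0, 0]})

```text
t: 3.9
eef_pos: [0.4612, -0.41, 0.0275]
tool_rot: [-0.001, -0.224, 0.975, 0.001]
contact_force: [0.6, 0.1, 0.1]
width: 0.0937
grasp_force: 0.0
```

Call:
hand_motion(moves={"sx": [0, 0, 0, 0, 0, 0, 0, 0], "sy": [0, 0, 0, 0, 0, 0, 0, 0], "sz": [0, 0, 0, 0, 0, 0, 0, 0], "ax": [0, 0, 0, 0, 0, 0, 0, 0], "ay": [0, 0, 0, 0, 0, 0, 0, 0], "az": [0, 0, 0, 0, 0, 0, 0, 0]}, jaw=0.03)

```text
t: 4.57
eef_pos: [0.4619, -0.4092, 0.0287]
tool_rot: [-0.0, -0.225, 0.974, 0.001]
contact_force: [-1.0, 0.2, 4.0]
width: 0.0456
grasp_force: 30.0
```

Call:
hand_motion(moves={"sx": [0, 0, 0, 0], "sy": [0, 0, 0, 0], "sz": [-0.04, -0.08, -0.08, 0], "ax": [0, 0, 0, 0], "ay": [0, 0, 0, 0], "az": [0, 0, 0, 0]})

```text
t: 4.9
eef_pos: [0.4635, -0.4113, 0.0819]
tool_rot: [0.001, -0.225, 0.974, -0.002]
contact_force: [1.5, -1.4, -8.3]
width: 0.0457
grasp_force: 30.0
```

Scaled: -0.036 m is -0.144, 0.008 m is 0.032, 0.125 rad is 0.0398.

Call:
hand_motion(moves={"sx": [0.032, 0.032, 0.032, 0.032, 0.032, 0.032, 0.032, 0, 0, 0, 0, 0], "sy": [0, 0, 0, 0, 0, 0, 0, 0, 0, 0, 0, 0], "sz": [-0.144, -0.144, -0.144, -0.144, -0.144, -0.144, -0.144, 0, 0, 0, 0, 0], "ax": [0, 0, 0, 0, 0, 0, 0, 0, 0, 0, 0, 0], "ay": [0, 0, 0, 0, 0, 0, 0, 0, 0, 0, 0, 0], "az": [0, 0, 0, 0, 0, 0, 0, 0.0318, 0.0398, 0.0398, 0.0398, 0.0398]})

```text
t: 5.9
eef_pos: [0.4206, -0.4263, 0.3289]
tool_rot: [-0.005, 0.086, 0.996, -0.004]
contact_force: [0.3, 0.1, -8.4]
width: 0.0457
grasp_force: 30.0
```

Run:
```python
from h import *
m=cams.camera_model("top")
im=cams.snapshot("top");cv2.imwrite("pics/t2.png",im)
k,b=blobs(im,(20,100,120),(35,255,255)); print(b)
for im in (im,cv2.imread("pics/top0.png")):
    k,b=blobs(im,(20,100,120),(35,255,255),30); b=[c for c,s in b if 180<c[1]<230]
    L=ray(m,b[0],.088);Rr=ray(m,b[-1],.124);d=(L-Rr)[:2];n=np.linalg.norm(d);print(L,Rr,n,np.arctan2(d[1],d[0]))
s=robot.get_state();x=rot(s['tool_rot']).as_matrix()[:,0];print(s['eef_pos'],np.arctan2(x[1],x[0]),s['qpos'])
```

```text
[(array([466.7, 150.4]), [461, 148, 12, 5, 21]), (array([253.8, 206.5]), [251, 191, 6, 33, 48]), (array([152.7, 198.4]), [149, 194, 9, 10, 65]), (array([261.9, 213.1]), [257, 208, 11, 11, 81])]
[ 0.5054636  -0.10863548  0.088     ] [ 0.48766754 -0.1294298   0.124     ] 0.027369756723803904 0.8629365115365649
[0.52137751 0.15285603 0.088     ] [ 0.48766299 -0.12918261  0.124     ] 0.2840465869428397 1.4518222235731097
[ 0.42059935 -0.42631943  0.32888318] 2.9599346911502016 [-0.86378353  0.36047406  1.3664155  -0.01326494  1.41720114 -2.25091994]
```

Scaled: 0.125 rad is 0.0398.

Call:
hand_motion(moves={"sx": [0, 0, 0, 0, 0, 0, 0, 0, 0, 0, 0, 0], "sy": [0, 0, 0, 0, 0, 0, 0, 0, 0, 0, 0, 0], "sz": [0, 0, 0, 0, 0, 0, 0, 0, 0, 0, 0, 0], "ax": [0, 0, 0, 0, 0, 0, 0, 0, 0, 0, 0, 0], "ay": [0, 0, 0, 0, 0, 0, 0, 0, 0, 0, 0, 0], "az": [0.0398, 0.0398, 0.0398, 0.0398, 0.0398, 0.0398, 0.0398, 0.0398, 0.0398, 0.0398, 0.0398, 0.0398]})

```text
t: 6.95
eef_pos: [0.4207, -0.4264, 0.3292]
tool_rot: [-0.001, 0.741, 0.672, -0.007]
contact_force: [0.3, 0.6, -9.3]
width: 0.0459
grasp_force: 30.0
```

Run:
```python
from h import *
mt=cams.camera_model("top");ms=cams.camera_model("scene")
def tri(a,b):
    A=[];B=[]
    for m,uv in((mt,a),(ms,b)):
        d=rot(m["attitude"]).apply([(uv[0]-m["cx"])/m["fx"],(uv[1]-m["cy"])/m["fy"],1]);d/=np.linalg.norm(d);P=np.eye(3)-np.outer(d,d);A.append(P);B.append(P@m["eye"])
    return np.linalg.lstsq(np.vstack(A),np.hstack(B),rcond=None)[0]
print("knob",tri((43,213),(111,322)),tri((42,237),(108,335)),[ray(mt,(47,165),z).round(3) for z in(0,.1,.2)])
s=robot.get_state();p=s['eef_pos'];T=rot(s['tool_rot']);x=T.as_matrix()[:,0];print(p,np.arctan2(x[1],x[0]),s['qpos'].round(2))
u=np.array([np.cos(1.4518),np.sin(1.4518),0]);pin=np.array([.5045,.0118,0])
v=np.array([-u[1],u[0],0])  # toward robot
for n,g in(("hover",pin+.226*u+.06*v+[0,0,.33]),("place",pin+.221*u)): print(n,g,T.inv().apply(g-p))
```

```text
knob [0.47880128 0.46399373 0.03269001] [0.42860807 0.47791241 0.03809308] [array([0.617, 0.48 , 0.   ]), array([0.602, 0.426, 0.1  ]), array([0.587, 0.372, 0.2  ])]
[ 0.42068067 -0.4263935   0.32915808] 1.4729219451526143 [-0.86  0.36  1.37 -0.01  1.42 -0.76]
hover [0.47175405 0.24332473 0.33      ] [ 0.67147517 -0.01467992 -0.0061078 ]
place [0.53073617 0.23123715 0.        ] [0.66787301 0.04867732 0.32328237]
```

Scaled: 0.04 m is 0.16, 0.035 m is 0.14.

Call:
hand_motion(moves={"sx": [0.08, 0.14, 0.16, 0.16, 0.16, 0.16, 0.16, 0.16, 0.16, 0.16, 0.16, 0.16], "sy": [0, 0, 0, 0, 0, 0, 0, 0, 0, 0, 0, 0], "sz": [0, 0, 0, 0, 0, 0, 0, 0, 0, 0, 0, 0], "ax": [0, 0, 0, 0, 0, 0, 0, 0, 0, 0, 0, 0], "ay": [0, 0, 0, 0, 0, 0, 0, 0, 0, 0, 0, 0], "az": [0, 0, 0, 0, 0, 0, 0, 0, 0, 0, 0, 0]})

```text
t: 7.95
eef_pos: [0.4635, 0.0282, 0.3255]
tool_rot: [-0.0, 0.739, 0.674, -0.007]
contact_force: [2.0, 0.2, -9.0]
width: 0.0463
grasp_force: 30.0
```

Call:
hand_motion(moves={"sx": [0.16, 0.16, 0.16, 0.16, 0.14, 0.08, 0, 0], "sy": [-0.012, -0.012, -0.012, -0.012, -0.012, 0, 0, 0], "sz": [0, 0, 0, 0, 0, 0, 0, 0], "ax": [0, 0, 0, 0, 0, 0, 0, 0], "ay": [0, 0, 0, 0, 0, 0, 0, 0], "az": [0, 0, 0, 0, 0, 0.0064, 0, 0]})

```text
t: 8.62
eef_pos: [0.4691, 0.2424, 0.323]
tool_rot: [-0.0, 0.745, 0.667, -0.008]
contact_force: [0.4, -1.2, -8.9]
width: 0.0461
grasp_force: 30.0
```

Run:
```python
from h import *
im=cams.snapshot("top");cv2.imwrite("pics/t3.png",im)
m=cams.camera_model("top")
s=robot.get_state();p=s['eef_pos'];T=rot(s['tool_rot']);x=T.as_matrix()[:,0];print(p,np.arctan2(x[1],x[0]),T.as_matrix()[:,2].round(4),s['qpos'].round(2),s['contact_force'])
u=np.array([np.cos(1.4518),np.sin(1.4518),0]);pin=np.array([.5045,.0118,0]);v=np.array([-u[1],u[0],0])
print(T.inv().apply(pin+.226*u+.06*v+[0,0,.035]-p))
```

```text
[0.46922711 0.24156249 0.32333171] 1.4587616773981615 [-0.0114 -0.0097 -0.9999] [ 0.39  0.23  1.56 -0.    1.37  0.5 ] [-0.68651969  0.11886892 -9.88607618]
[0.00518445 0.00527133 0.28825336]
```

View pics/t3.png

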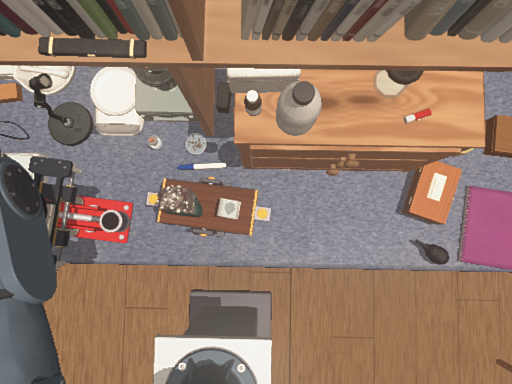

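The top view shows the jack held with its saddle at (112,221), pointing at the plinth and clear of it. The microscope base is far enough to the left. I'll straighten the tool, move out beyond the tongue on the plinth's axis, and lower.

Scaled: 0.036 m is 0.144, 0.03 m is 0.12, 0.011 rad is 0.0035.

Call:
hand_motion(moves={"sx": [0, 0.076, 0.076, 0.072, 0, 0, 0, 0, 0, 0, 0, 0], "sy": [0, 0.084, 0.084, 0.084, 0, 0, 0, 0, 0, 0, 0, 0], "sz": [0, 0, 0, 0, 0.12, 0.144, 0.144, 0.144, 0.144, 0.144, 0.12, 0], "ax": [-0.0032, 0, 0, 0, 0, 0, 0, 0, 0, 0, 0, 0], "ay": [0.0035, 0, 0, 0, 0, 0, 0, 0, 0, 0, 0, 0], "az": [0.0022, 0, 0, 0, 0, 0, 0, 0, 0, 0, 0, 0]})

```text
t: 9.67
eef_pos: [0.5362, 0.2872, 0.0785]
tool_rot: [-0.001, 0.749, 0.662, -0.004]
contact_force: [-2.4, -0.6, -10.0]
width: 0.0458
grasp_force: 30.0
```

Run:
```python
from h import *
im=cams.snapshot("top");cv2.imwrite("pics/t4.png",im);m=cams.camera_model("top")
s=robot.get_state();p=s['eef_pos'];T=rot(s['tool_rot']);x=T.as_matrix()[:,0];print(p,np.arctan2(x[1],x[0]),T.as_matrix()[:,2].round(4),s['contact_force'])
u=np.array([np.cos(1.4518),np.sin(1.4518),0]);pin=np.array([.5045,.0118,0])
print(T.inv().apply(pin+.28*u+[0,0,.031]-p), "pred saddle px",proj(m,p-.08*x+[0,0,.03]))
cv2.imwrite("pics/z4.png",cv2.resize(im[140:280,20:220],None,fx=4,fy=4,interpolation=2))
```

```text
[0.53782096 0.28808379 0.08204582] 1.4478212375179722 [-0.0038 -0.0012 -1.    ] [ 0.48542609 -1.12144165 -7.65716369]
[ 0.00179598 -0.00010832  0.0510437 ] pred saddle px [128.11045762 194.80278696]
```

View pics/z4.png

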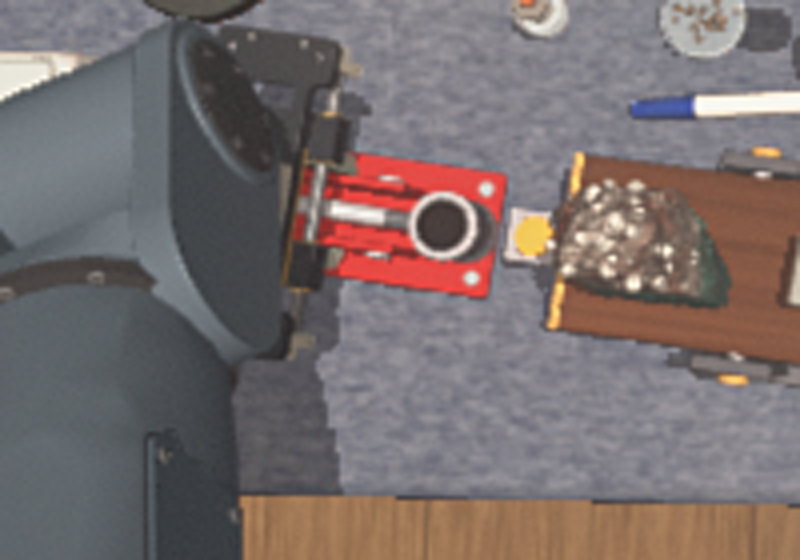

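The saddle is at about (131,196.5), roughly 7 mm nearer the plinth than expected, and it doesn't overlap the tongue. I'll lower almost to the table, then measure the saddle against the yellow disc in the same view.

Scaled: 0.015 m is 0.06, 0.005 m is 0.02.

Call:
hand_motion(moves={"sx": [0.02, 0, 0, 0, 0, 0], "sy": [0, 0, 0, 0, 0, 0], "sz": [0.04, 0.06, 0.06, 0.032, 0, 0], "ax": [0, 0, 0, 0, 0, 0], "ay": [0, 0, 0, 0, 0, 0], "az": [0, 0, 0, 0, 0, 0]})

```text
t: 10.22
eef_pos: [0.5407, 0.2952, 0.0377]
tool_rot: [0.0, 0.749, 0.663, 0.002]
contact_force: [0.0, -0.5, -8.0]
width: 0.0461
grasp_force: 30.0
```

Create meas.py:
```python
from h import *
im=cams.snapshot("top");m=cams.camera_model("top")
s=robot.get_state();p=s['eef_pos'];T=rot(s['tool_rot']);M=T.as_matrix();x=M[:,0]
bz=p[2]-.0285
g=cv2.cvtColor(im,cv2.COLOR_BGR2GRAY);S=6;x0,y0,x1,y1=100,170,170,225
c=cv2.resize(g[y0:y1,x0:x1],None,fx=S,fy=S,interpolation=cv2.INTER_CUBIC)
hc=cv2.HoughCircles(cv2.GaussianBlur(c,(5,5),0),cv2.HOUGH_GRADIENT,1,60,param1=120,param2=20,minRadius=30,maxRadius=60)
k,b=blobs(im,(20,100,120),(35,255,255),25)
Y=[q for q,st in b if 140<q[0]<165 and 180<q[1]<215]
print("pose",p,np.arctan2(x[1],x[0]),"z",M[:,2].round(4),"F",s['contact_force'].round(1),s['t'])
u=np.array([np.cos(1.4518),np.sin(1.4518),0]);v=np.array([-u[1],u[0],0]);pin=np.array([.5045,.0118,0])
for h in (hc[0][:3] if hc is not None else []):
    uv=(h[:2]+.5)/S-.5+[x0,y0];P=ray(m,uv,bz+.058)
    print("saddle",uv.round(1),"r",h[2]/S,P.round(4),"along,lat from pin",(P-pin)@u,(P-pin)@v,"tool err",T.inv().apply(P-p).round(4))
if Y: D=ray(m,Y[0],.088);print("disc",Y[0],D.round(4),(D-pin)@u,(D-pin)@v)
o=cv2.resize(im[y0-20:y1+20,x0-20:x1+20],None,fx=6,fy=6,interpolation=2)
cv2.imwrite("pics/meas.png",o)
```

```bash
python3 meas.py
```

```text
pose [0.54087904 0.29531672 0.03800835] 1.4486614865340297 z [ 0.0035  0.0021 -1.    ] F [-0.9 -0.2 -8.3] 10.2667
saddle [132.3 195.5] r 8.183333 [0.5297 0.2123 0.0675] along,lat from pin 0.20206047996498766 -0.001222833144079649 tool err [-0.0837 -0.0009 -0.0297]
disc [152.5 198.5] [0.5214 0.1531 0.088 ] 0.14231863596434874 2.2738886008366234e-05
```

Scaled: -0.015 m is -0.06, -0.01 m is -0.04.

Call:
hand_motion(moves={"sx": [0, 0, -0.02, -0.04, -0.06, -0.06, -0.04, -0.02, 0, 0], "sy": [0, 0, -0.004, 0, 0, 0, 0, 0, 0, 0], "sz": [0.028, 0, 0, 0, 0, 0, 0, 0, 0, 0], "ax": [0, 0, 0, 0, 0, 0, 0, 0, 0, 0], "ay": [0, 0, 0, 0, 0, 0, 0, 0, 0, 0], "az": [0, 0, 0, 0, 0, 0, 0, 0, 0, 0]})

```text
t: 11.1
eef_pos: [0.5319, 0.2353, 0.0297]
tool_rot: [0.0, 0.749, 0.662, 0.001]
contact_force: [-0.1, 0.4, -8.6]
width: 0.0457
grasp_force: 30.0
```

```bash
python3 meas.py
```

```text
pose [0.53191456 0.23569493 0.02964546] 1.448477696603779 z [ 0.0019  0.0014 -1.    ] F [-0.9  0.  -9.5] 11.15
disc [152.6 198.5] [0.5214 0.1529 0.088 ] 0.14206214822202873 -1.2594270397630513e-05
```

View pics/meas.png

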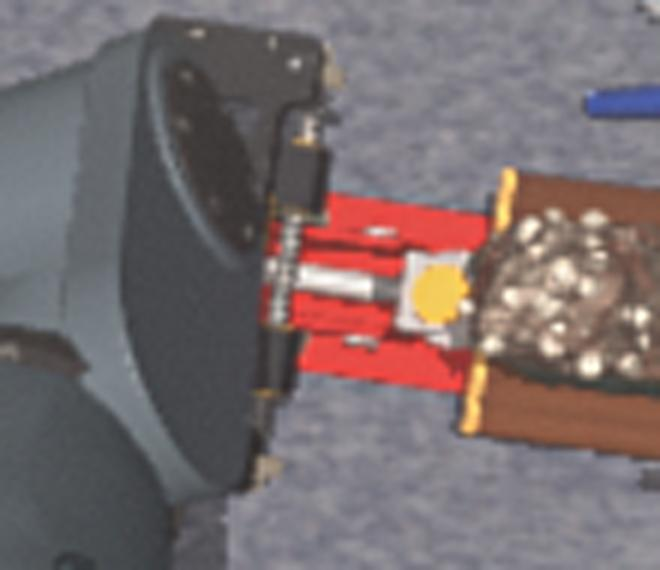

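The saddle is hidden under the tongue. From the TCP offset it sits at 142 mm along and 0 mm lateral, which is centred. Next I set it down and release.

Scaled: 0.0015 m is 0.006, -0.001 m is -0.004.

Call:
hand_motion(moves={"sx": [-0.004, 0, 0, 0], "sy": [0, 0, 0, 0], "sz": [0.006, 0.006, 0, 0], "ax": [0, 0, 0, 0], "ay": [0, 0, 0, 0], "az": [0, 0, 0, 0]})

```text
t: 11.48
eef_pos: [0.5321, 0.2355, 0.0287]
tool_rot: [0.0, 0.749, 0.663, 0.002]
contact_force: [-7.4, -1.0, 18.7]
width: 0.0459
grasp_force: 30.0
```

```bash
python3 meas.py
```

```text
pose [0.53207029 0.23547831 0.02870087] 1.44919043170955 z [ 0.0027  0.002  -1.    ] F [-6.7 -1.2 19.5] 11.5333
disc [152.6 198.5] [0.5214 0.1529 0.088 ] 0.14206214822202873 -1.2594270397630513e-05
```

Scaled: -0.0015 m is -0.006.

Call:
hand_motion(moves={"sx": [0, 0], "sy": [0, 0], "sz": [-0.006, 0], "ax": [0, 0], "ay": [0, 0], "az": [0, 0]})

```text
t: 11.7
eef_pos: [0.532, 0.2352, 0.0288]
tool_rot: [0.0, 0.749, 0.663, 0.002]
contact_force: [-1.9, 2.1, 5.4]
width: 0.0462
grasp_force: 30.0
```

Call:
hand_motion(moves={"sx": [0, 0, 0, 0, 0, 0], "sy": [0, 0, 0, 0, 0, 0], "sz": [0, 0, 0, 0, 0, 0], "ax": [0, 0, 0, 0, 0, 0], "ay": [0, 0, 0, 0, 0, 0], "az": [0, 0, 0, 0, 0, 0]}, jaw=0.093)

```text
t: 12.2
eef_pos: [0.5316, 0.2345, 0.0279]
tool_rot: [0.0, 0.749, 0.663, 0.001]
contact_force: [-0.4, 0.9, 1.0]
width: 0.081
grasp_force: 0.0
```

Call:
hand_motion(moves={"sx": [0, 0, 0, 0, 0], "sy": [0, 0, 0, 0, 0], "sz": [-0.06, -0.1, -0.12, -0.12, 0], "ax": [0, 0, 0, 0, 0], "ay": [0, 0, 0, 0, 0], "az": [0, 0, 0, 0, 0]})

```text
t: 12.62
eef_pos: [0.5339, 0.2353, 0.1335]
tool_rot: [0.002, 0.749, 0.663, 0.005]
contact_force: [0.8, -0.4, 0.9]
width: 0.0929
grasp_force: 0.0
```

Run:
```python
from h import *
s=robot.get_state();p=s['eef_pos'];T=rot(s['tool_rot']);m=cams.camera_model("wrist");im=cams.snapshot("wrist");cv2.imwrite("pics/w5.png",im)
print(p)
o=np.array([.5318,.2318,0]);x=T.as_matrix()[:,0]
for d,z in((-80,.058),(68,.089)):print(proj(m,o+x*d/1e3+[0,0,z]))
```

```text
[0.53392132 0.23528424 0.13346183]
[252.63597974 296.01230594]
[251.56199928 117.6770986 ]
```

View pics/w5.png

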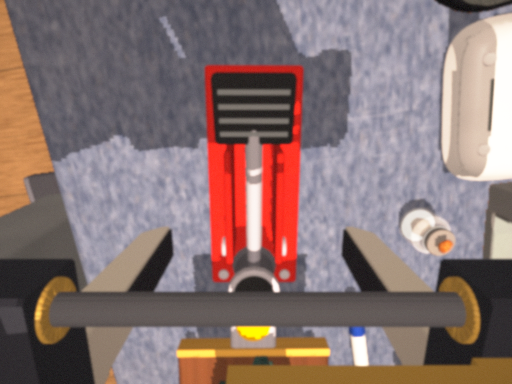

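The wrist view shows the pedal pad centred at about (253.5,107). The base plate runs from row 66 to row 282 and from column 207 to 302. The saddle is under the tongue. I'll refine the jack pose from the base corners.

Run:
```python
from h import *
s=robot.get_state();p=s['eef_pos'];T=rot(s['tool_rot']);m=cams.camera_model("wrist");im=cv2.imread("pics/w5.png")
hsv=cv2.cvtColor(im,cv2.COLOR_BGR2HSV);k=cv2.inRange(hsv,(0,150,60),(8,255,255))|cv2.inRange(hsv,(172,150,60),(180,255,255));k[290:]=0
n,l,st,c=cv2.connectedComponentsWithStats(k);i=1+np.argmax(st[1:,4]);q=np.argwhere(l==i)[:,::-1]
u=np.array([np.cos(1.4518),np.sin(1.4518),0]);v=np.array([-u[1],u[0],0]);pin=np.array([.5045,.0118,0])
f=lambda P:(round((P-pin)@u,4),round((P-pin)@v,4))
for sx in(1,-1):
    for sy in(1,-1):
        a=q[np.argmax(q@np.array([sx,sy]))]; print("corner",a,f(ray(m,a,.008)))
for w in((253.5,107),):P=ray(m,w,.089);print("pedal",P,f(P),"tool",T.inv().apply(P-p))
print("disc",f(ray(m,(255,331),.088)))
```

```text
corner [294 280] (np.float64(0.1281), np.float64(-0.0403))
corner [301  66] (np.float64(0.327), np.float64(-0.0407))
corner [213 280] (np.float64(0.1288), np.float64(0.0399))
corner [206  66] (np.float64(0.3272), np.float64(0.0379))
pedal [0.54099529 0.30520625 0.089     ] (np.float64(0.2957), np.float64(-0.0014)) tool [ 0.07058291 -0.00079799  0.04208466]
disc (np.float64(0.1326), np.float64(-0.0015))
```

Scaled: 0.025 m is 0.1, 0.02 m is 0.08.

Call:
hand_motion(moves={"sx": [0.08, 0.1, 0.1, 0, 0, 0, 0], "sy": [0, 0, 0, 0, 0, 0, 0], "sz": [0, 0, 0, 0, 0, 0, 0], "ax": [0, 0, 0, 0, 0, 0, 0], "ay": [0, 0, 0, 0, 0, 0, 0], "az": [0, 0, 0, 0, 0, 0, 0]}, jaw=0)

```text
t: 13.25
eef_pos: [0.5397, 0.3029, 0.1275]
tool_rot: [-0.0, 0.749, 0.662, 0.0]
contact_force: [-0.1, -0.5, -0.3]
width: 0.051
grasp_force: 0.0
```

Create wm.py:
```python
from h import *
s=robot.get_state();p=s['eef_pos'];T=rot(s['tool_rot']);m=cams.camera_model("wrist");im=cams.snapshot("wrist");cv2.imwrite("pics/w6.png",im)
print(p,T.as_matrix().round(3)[:,2],s['width'])
hsv=cv2.cvtColor(im,cv2.COLOR_BGR2HSV);k=cv2.inRange(hsv,(0,150,60),(8,255,255))|cv2.inRange(hsv,(172,150,60),(180,255,255))
n,l,st,c=cv2.connectedComponentsWithStats(k);i=1+np.argmax(st[1:,4]);q=np.argwhere(l==i)[:,::-1]
u=np.array([np.cos(1.4518),np.sin(1.4518),0]);v=np.array([-u[1],u[0],0]);pin=np.array([.5045,.0118,0])
f=lambda P:(round((P-pin)@u,4),round((P-pin)@v,4))
for sx in(1,-1):
    for sy in(1,-1):
        a=q[np.argmax(q@np.array([sx,sy]))]; print("corner",a,f(ray(m,a,.008)))
k,b=blobs(im,(20,120,120),(35,255,255),60)
for c,t in b: print("yel",c,t,f(ray(m,c,.088)))
```

```bash
python3 wm.py
```

```text
[0.53965296 0.30290062 0.12748128] [ 0.  0. -1.] 0.050960226963525736
corner [299 291] (np.float64(0.1857), np.float64(-0.043))
corner [304 147] (np.float64(0.3283), np.float64(-0.043))
corner [216 290] (np.float64(0.1872), np.float64(0.0391))
corner [213 146] (np.float64(0.3295), np.float64(0.0364))
```

View pics/w6.png

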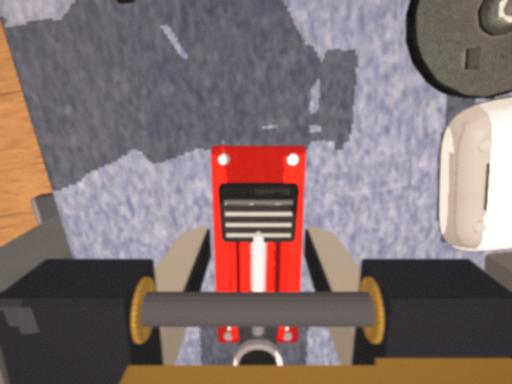

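The wrist view shows the pedal at (258,213) and the back edge of the base at row 146. The gripper rod hides the front of the jack. I'll rise to get one clean look at the saddle and disc together.

The rows are not in the units I measure in: shifts go in shares of 0.25 m and turns go in shares of 180 degrees. I convert before sending: -0.036 m is -0.144, -0.03 m is -0.12.

Call:
hand_motion(moves={"sx": [0, 0, -0.04, -0.08, -0.08, -0.08, -0.08, 0, 0, 0], "sy": [0, 0, 0, 0, 0, 0, 0, 0, 0, 0], "sz": [-0.144, -0.144, -0.144, -0.144, -0.144, -0.12, 0, 0, 0, 0], "ax": [0, 0, 0, 0, 0, 0, 0, 0, 0, 0], "ay": [0, 0, 0, 0, 0, 0, 0, 0, 0, 0], "az": [0, 0, 0, 0, 0, 0, 0, 0, 0, 0]})

```text
t: 14.13
eef_pos: [0.5285, 0.2143, 0.3371]
tool_rot: [-0.0, 0.749, 0.662, 0.0]
contact_force: [0.3, 0.0, -0.4]
width: 0.0008
grasp_force: 0.0
```

```bash
cp wm.py wm2.py
```

Add to wm2.py:
```python
o=np.zeros((512,800,3),np.uint8);cr=cv2.resize(im[100:270,170:370],None,fx=3,fy=3,interpolation=2);cv2.imwrite("pics/w7.png",cr)
for tag,pt in(("sad",pin+.1415*u+[0,0,.058]),("disc",pin+.142*u+[0,0,.088]),("org",pin+.2215*u+[0,0,.008]),("back",pin+.3265*u+[0,0,.008])): print(tag,proj(m,pt).round(1))
```

```bash
python3 wm2.py
```

```text
[0.52845053 0.2143246  0.33710054] [ 0.     0.001 -1.   ] 0.000813273592311986
corner [283 199] (np.float64(0.128), np.float64(-0.0422))
corner [286  64] (np.float64(0.3276), np.float64(-0.043))
corner [232 199] (np.float64(0.1284), np.float64(0.0384))
corner [230  64] (np.float64(0.3279), np.float64(0.0363))
yel [257.3 208. ] [248, 200, 19, 17, 254] (np.float64(0.1399), np.float64(-0.0015))
yel [288. 225.] [277, 224, 23, 3, 65] (np.float64(0.1155), np.float64(-0.043))
sad [256.2 200.3]
disc [256.2 206.5]
org [256.  139.6]
back [255.6  64.9]
```

View pics/w7.png

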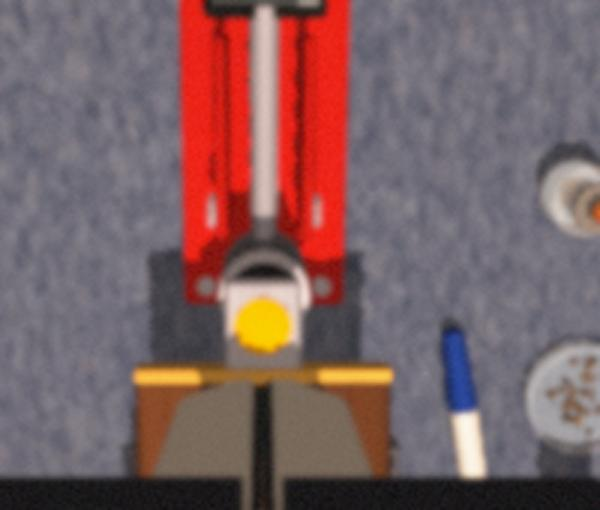

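In this single clean view the yellow disc is centred at (257,208), 140 mm along. The base edges put the saddle at about 145.5 mm, so it is roughly 5 mm too far out. I'll regrip and slide it in.

Scaled: 0.036 m is 0.144, 0.001 m is 0.004.

Call:
hand_motion(moves={"sx": [0.04, 0.046, 0, 0, 0, 0, 0, 0], "sy": [0.004, 0, 0, 0, 0, 0, 0, 0], "sz": [0, 0.12, 0.144, 0.144, 0.144, 0.144, 0.12, 0], "ax": [0, 0, 0, 0, 0, 0, 0, 0], "ay": [0, 0, 0, 0, 0, 0, 0, 0], "az": [0, 0, 0, 0, 0, 0, 0, 0]}, jaw=0.093)

```text
t: 14.85
eef_pos: [0.5294, 0.2358, 0.1277]
tool_rot: [-0.002, 0.749, 0.663, -0.004]
contact_force: [-1.0, -0.7, -0.0]
width: 0.0497
grasp_force: 0.0
```

Call:
hand_motion(moves={"sx": [0, 0, 0, 0, 0, 0, 0], "sy": [0, 0, 0, 0, 0, 0, 0], "sz": [0.1, 0.1, 0.1, 0.06, 0.04, 0, 0], "ax": [0, 0, 0, 0, 0, 0, 0], "ay": [0, 0, 0, 0, 0, 0, 0], "az": [0, 0, 0, 0, 0, 0, 0]})

```text
t: 15.43
eef_pos: [0.5333, 0.2365, 0.0349]
tool_rot: [0.0, 0.749, 0.663, 0.001]
contact_force: [0.9, -0.1, 0.8]
width: 0.0917
grasp_force: 0.0
```

Call:
hand_motion(moves={"sx": [0, 0, 0, 0, 0, 0, 0], "sy": [0, 0, 0, 0, 0, 0, 0], "sz": [0, 0, 0, 0, 0, 0, 0], "ax": [0, 0, 0, 0, 0, 0, 0], "ay": [0, 0, 0, 0, 0, 0, 0], "az": [0, 0, 0, 0, 0, 0, 0]}, jaw=0.03)

```text
t: 16.02
eef_pos: [0.5327, 0.2358, 0.0341]
tool_rot: [0.0, 0.749, 0.663, 0.001]
contact_force: [-0.4, 0.3, -0.7]
width: 0.051
grasp_force: 0.0
```

Call:
hand_motion(moves={"sx": [-0.008, -0.01, 0, 0], "sy": [0, 0, 0, 0], "sz": [0, 0, 0, 0], "ax": [0, 0, 0, 0], "ay": [0, 0, 0, 0], "az": [0, 0, 0, 0]})

```text
t: 16.35
eef_pos: [0.5322, 0.2314, 0.034]
tool_rot: [-0.0, 0.749, 0.663, 0.001]
contact_force: [-0.6, 1.7, 0.5]
width: 0.0459
grasp_force: 30.0
```

Call:
hand_motion(moves={"sx": [0, 0, 0, 0, 0, 0, 0, 0, 0], "sy": [0, 0, 0, 0, 0, 0, 0, 0, 0], "sz": [0, 0, 0, 0, 0, 0, -0.08, -0.12, -0.144], "ax": [0, 0, 0, 0, 0, 0, 0, 0, 0], "ay": [0, 0, 0, 0, 0, 0, 0, 0, 0], "az": [0, 0, 0, 0, 0, 0, 0, 0, 0]}, jaw=0.093)

```text
t: 17.1
eef_pos: [0.5309, 0.2309, 0.1195]
tool_rot: [-0.001, 0.749, 0.663, -0.001]
contact_force: [-0.1, -0.1, -0.2]
width: 0.0927
grasp_force: 0.0
```

Call:
hand_motion(moves={"sx": [0, 0, 0, -0.04, -0.04, 0, 0, 0], "sy": [0, 0, 0, 0, 0, 0, 0, 0], "sz": [-0.144, -0.144, -0.144, -0.144, -0.144, 0, 0, 0], "ax": [0, 0, 0, 0, 0, 0, 0, 0], "ay": [0, 0, 0, 0, 0, 0, 0, 0], "az": [0, 0, 0, 0, 0, 0, 0, 0]}, jaw=0)

```text
t: 17.77
eef_pos: [0.529, 0.2112, 0.2992]
tool_rot: [-0.0, 0.749, 0.663, 0.0]
contact_force: [0.3, 0.5, -0.1]
width: 0.0444
grasp_force: 0.0
```

```bash
python3 wm2.py
```

```text
[0.52901806 0.2111763  0.299168  ] [ 0.001  0.001 -1.   ] 0.04441211850362692
corner [284 208] (np.float64(0.1226), np.float64(-0.0418))
corner [287  61] (np.float64(0.3244), np.float64(-0.042))
corner [230 207] (np.float64(0.1245), np.float64(0.0375))
corner [227  61] (np.float64(0.3247), np.float64(0.0362))
yel [256.3 215.5] [246, 206, 21, 20, 315] (np.float64(0.1399), np.float64(-0.0012))
yel [287.4 234.4] [278, 233, 20, 4, 77] (np.float64(0.1148), np.float64(-0.0397))
sad [255.4 206.6]
disc [255.3 213.9]
org [255.2 140.5]
back [254.8  59.4]
```

The saddle is now about 1.5 mm from the lift point and laterally centred. The fingers are closing, so I'll move over the pedal and press slowly.

Scaled: 0.04 m is 0.16, 0.036 m is 0.144.

Call:
hand_motion(moves={"sx": [0.12, 0.16, 0.084, 0, 0, 0, 0, 0, 0, 0, 0], "sy": [0, 0, 0, 0, 0, 0, 0, 0, 0, 0, 0], "sz": [0, 0, 0.08, 0.144, 0.144, 0.144, 0.144, 0.1, 0.024, 0, 0], "ax": [0, 0, 0, 0, 0, 0, 0, 0, 0, 0, 0], "ay": [0, 0, 0, 0, 0, 0, 0, 0, 0, 0, 0], "az": [0, 0, 0, 0, 0, 0, 0, 0, 0, 0, 0]}, jaw=0)

```text
t: 18.73
eef_pos: [0.541, 0.302, 0.1056]
tool_rot: [0.0, 0.749, 0.663, 0.001]
contact_force: [0.0, -0.2, 0.6]
width: 0.0003
grasp_force: 0.0
```

```bash
python3 -c "
from h import *
s=robot.get_state();d=s['eef_pos']-[.5404,.3016,.1];print(s['eef_pos'],rot(s['tool_rot']).inv().apply(-d))"
```

```text
[0.54095242 0.30203786 0.10559681] [-0.00050951 -0.00050269  0.00559543]
```

Scaled: 0.008 m is 0.032, 0.004 m is 0.016.

Call:
hand_motion(moves={"sx": [0, 0, 0, 0.004, 0.004, 0, 0.004, 0], "sy": [0, 0, 0, 0, 0, 0, 0, 0], "sz": [0.032, 0.016, 0.016, 0.012, 0.012, 0.012, 0.012, 0], "ax": [0, 0, 0, 0, 0, 0, 0, 0], "ay": [0, 0, 0, 0, 0, 0, 0, 0], "az": [0, 0, 0, 0, 0, 0, 0, 0]})

```text
t: 19.4
eef_pos: [0.5413, 0.3049, 0.0769]
tool_rot: [0.0, 0.749, 0.663, 0.001]
contact_force: [0.1, -0.3, 3.9]
width: 0.0003
grasp_force: 2.0
```

Call:
hand_motion(moves={"sx": [0.004, 0, 0.004, 0, 0, 0, 0, 0, 0], "sy": [0, 0, 0, 0, 0, 0, 0, 0, 0], "sz": [0.012, 0.012, 0.012, 0.012, 0.012, 0.012, 0.012, 0, 0], "ax": [0, 0, 0, 0, 0, 0, 0, 0, 0], "ay": [0, 0, 0, 0, 0, 0, 0, 0, 0], "az": [0, 0, 0, 0, 0, 0, 0, 0, 0]})

```text
t: 20.15
eef_pos: [0.5416, 0.3073, 0.0564]
tool_rot: [-0.0, 0.749, 0.663, 0.001]
contact_force: [-0.2, 3.2, 4.4]
width: 0.0002
grasp_force: 2.2
```

```bash
python3 meas.py
```

```text
pose [0.54161245 0.30726701 0.05644971] 1.4486548375874726 z [ 0.0021  0.0019 -1.    ] F [0.2 3.2 4.7] 20.2
disc [151.5 198.3] [0.5218 0.1557 0.088 ] 0.1449653642784133 -0.0001349296707972801
```

Scaled: 0.002 m is 0.008, 0.001 m is 0.004.

Call:
hand_motion(moves={"sx": [0, 0, 0, 0, 0, 0, 0], "sy": [0, 0, 0, 0, 0, 0, 0], "sz": [0.008, 0.008, 0.008, 0.004, 0.004, 0, 0], "ax": [0, 0, 0, 0, 0, 0, 0], "ay": [0, 0, 0, 0, 0, 0, 0], "az": [0, 0, 0, 0, 0, 0, 0]})

```text
t: 20.78
eef_pos: [0.5417, 0.3074, 0.0492]
tool_rot: [0.0, 0.749, 0.663, 0.002]
contact_force: [-3.2, 3.4, 12.0]
width: 0.0006
grasp_force: 6.2
```

```bash
python3 meas.py
```

```text
pose [0.54171814 0.30740951 0.04924022] 1.4486911623192904 z [ 0.0025  0.0021 -1.    ] F [-2.4  4.3 12.3] 20.8333
disc [151.  198.2] [0.5221 0.157  0.088 ] 0.1462888750694336 -0.0002137726843503431
```

Scaled: 0.001 m is 0.004.

Call:
hand_motion(moves={"sx": [0, 0, 0, 0, 0], "sy": [0, 0, 0, 0, 0], "sz": [0.004, 0, 0, 0, 0], "ax": [0, 0, 0, 0, 0], "ay": [0, 0, 0, 0, 0], "az": [0, 0, 0, 0, 0]})

```text
t: 21.25
eef_pos: [0.5418, 0.3074, 0.0488]
tool_rot: [0.0, 0.749, 0.663, 0.002]
contact_force: [-4.2, 2.8, 17.7]
width: 0.0003
grasp_force: 9.2
```

```bash
python3 meas.py
```

Run:
```python
from h import *
im=cams.snapshot("top");m=cams.camera_model("top")
k,b=blobs(im,(20,100,120),(35,255,255),25);b=sorted([c for c,s in b if 180<c[1]<230],key=lambda c:c[0])
print(b,[ray(m,c,.106).round(4) for c in b])
sc=cams.snapshot("scene")
o=np.zeros((560,800,3),np.uint8);a=cv2.resize(im[140:270,60:290],None,fx=3.4,fy=2.1,interpolation=2)
a=cv2.resize(im[150:250,60:290],None,fx=3,fy=3,interpolation=2);o[:300,:690]=a
c=cv2.resize(sc[150:255,120:320],None,fx=2.4,fy=2.4,interpolation=2);o[305:305+c.shape[0],:c.shape[1]]=c
cv2.imwrite("pics/fin.png",o)
```

```text
pose [0.5417573  0.30744422 0.04881839] 1.4487416866682619 z [ 0.0026  0.0022 -1.    ] F [-4.5  2.9 18. ] 21.3
disc [150.9 198.2] [0.5221 0.1573 0.088 ] 0.14654540596566132 -0.00017843615792351706
[array([150.9, 198.2]), array([157.4, 213.5]), array([254. , 212.4]), array([262.5, 213.6])] [array([0.5209, 0.1524, 0.106 ]), array([0.4824, 0.1343, 0.106 ]), array([ 0.4897, -0.1096,  0.106 ]), array([ 0.4871, -0.1311,  0.106 ])]
```

View pics/fin.png

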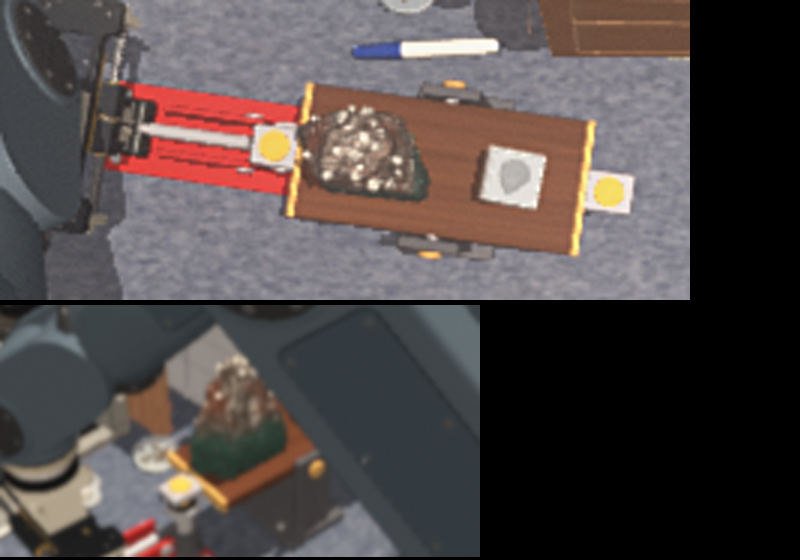

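The final view shows the plinth level, with discs at (151,198) and (262.5,213.6) matching equal heights. The rock and box are still standing, and the pedal is on its stop at z = 0.049 with 18 N held. I'm handing it in.

```bash
python3 -c "
from workcell import order
print(order.sign_off())"
```

```text
the job is handed in; nothing more can be done
None
```

The jack is flat on the worktop with its saddle within about 2 mm of centred under the left lift point. The fingers are holding its pedal down on the stop at about 18 N. The plinth measured level, the rock and box are still standing, and the job was handed in at about 21 s; no verdict came back.

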